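# Load the green filter into the lamp unit's filter drawer

### The arm

A 6-joint arm with a two-finger parallel gripper is mounted at the origin on the work surface. World frame = base frame: x ahead of the robot, y to its left, z up, the work surface at z = 0. Lengths are in mm, angles in rad, forces in N, time in s.
With the tool pointing down it reaches from about 350 to 975 mm from the base axis. Payload 7.1 kg.
Tool frame: the origin (TCP) lies between the finger pads; the fingertips stand 8 mm ahead of it and the grasp point (between the pads) lies 11 mm behind it; x points along the fingers, y is the direction in which the jaws open and shut, and the axes are right-handed (so a half turn about x gives the same grasp; the last joint's range is limited). The gripper opens to 88 mm and grips with 3 to 60 N. Pads are 20 mm wide; open, the fingers measure 115 mm over their backs; the gripper's body (75 mm by 178 mm) begins 61 mm behind the grasp point.
Start: joints at [1.3, 0.423, 1.63, -0, 1.089, -0.019], TCP at [155.686, 605.282, 230.675] pointing down, gripper open.
Joint ranges: [-3, 3], [-0.9, 2.11], [0.09, 2.58], [-1.31, 4.45], [0.11, 2.69], [-2.54, 2.54]. Speed limits (rad/s): [2.39, 2.39, 3.01, 3.14, 3.14, 3.14].

### API

Orientations are given as a rotation vector (axis times angle).
In Python, from workcell import ctrl gives the robot as it stands.
- The arm moves only by the tool apply_moves, never from a script. Its argument "increments" is a list of rows, each an object with "gripper": the opening in per cent of the stroke, from 0 (shut) to 100 (fully open); "delta_pos": the shift along the tool's x, y, z in cm, a list of three; "dr": the turn, a rotation vector about the tool's x, y, z in rad, a list of three. In form: [{"gripper": gripper, "delta_pos": [dx, dy, dz], "dr": [ax, ay, az]}, ...]. A call has exactly 5 rows; each row shifts and turns the commanded pose from where the row before left it, along the tool's axes as they then stand; what a row does not reach is not made up. A row lasts 1/12 s, in which the tool goes at most 41.7 mm and 7.16 degrees, less where a joint would pass 70% of its speed; a pose out of reach is approached as far as the arm can. A call with a gripper value outside its range is refused whole. The fingers move at their own pace and stop on an object; the grip force is fixed at half the most. Time passes only in rows, so rows that do not move let the fingers close, or fill a call up. It gives the time, the measured TCP pose, the force and the opening at its end, in the units of the state.
- ctrl.get_obs(): the state, without advancing time (a new reading comes with each control period).
- ctrl.get_image(name): name is "side" or "top" or "wrist"; returns a dict with "img" (400x640x3 uint8, red, green, blue), "range_z" (400x640 float32, mm along the optical axis (not along the pixel's ray), 0 where there is no reading), "mtx" (3x3 intrinsics, pixels), "k1" (the pictures are not rectified: a ray, as slopes to the right and down, at radius r is drawn at 1 + k1 r^2 times it, then the intrinsics apply), "rvec" (rotation vector, rad) and "tvec" (3), from world to camera coordinates, as OpenCV has them. Camera axes: x right, y down, z forward; pixel columns grow to the right and rows downward; lengths in mm; the calibration is good to about 2 mm. A picture is of the moment at which its call begins.
- ctrl.close_job(): hands the job in, once; it reports no verdict.
The state is a dict: "t": time; "qpos": joint angles; "qvel": joint speeds; "joint_torque": joint torques, N m; "ee_pos": TCP position; "orientation": TCP orientation; "ft_force": force on the tool from outside, world axes, zero at the start; "moment": the same for the moment, N m; "width": finger opening in mm.
Only numpy, scipy, OpenCV 4.12 (cv2) and the standard library are available. Lean on these libraries where they do the work, as an engineer would, in place of code of your own. Each camera call takes 0.05 s, during which the arm holds its last target. There are 200 camera calls.

### The job

Lay the green filter flat in the white-edged nest of the open filter drawer, lowering it right down before you let go of it. Then push the drawer fully home, until it seats past its detent with its front panel flush on the lamp unit. Leave the amber filter, the objective and the screwdriver where they are.

Things in the scene. Friction and masses are not known exactly. Their poses are not given: they have to be found in the camera images.
- green_filter: Filter cassette to be loaded: flat black frame with a GREEN window, a solid block 60 (its x) x 44 (its y) x 18 mm high, about 0.12 kg, lying loose on the table. Origin at the centre of its underside, z up. Grip it across its 44 mm width (y). Either way round is right.
- amber_filter: Same cassette with an AMBER (orange) window, 60 x 44 x 18 mm, loose on the table; leave it alone. Origin at the centre of its underside.
- lamp_unit: Black lamp unit fixed to the table, 190 deep (x) x 140 wide x 96 mm high; on its roof a lens port (to 122 mm high, 48 to 92 mm behind the front) and a grey lamp head (to 160 mm high, from 120 mm behind the front). Origin at table height under the middle of its front face; x points into it, the drawer's closing direction. Drawer slot 116 mm wide, 40 to 84 mm above the table.
- nest (a point): Centre of the nest floor on the drawer, 56 mm above the table, 70 mm behind the front panel's back face; axes as the lamp unit's. Nest: 70 (x) x 54 (y) mm clear between white ledges 5 mm high, 6 mm thick; the cassette lies in it, 60 mm side along x, 5 mm play all round. The drawer is a flat plate 108 mm wide without side walls.
- front (a point): On the outer (robot-side) face of the drawer's grey front panel, mid-width, 82 mm above the table; axes as the lamp unit's: +x is the push direction. Panel 140 wide, 12 thick, 42 to 92 mm above the table; a pull lip 60 mm wide sticks out 9 mm at 43 to 49 mm above the table. Push anywhere above the lip. Drawer home: this point is 12 mm before the lamp unit's front face.
- drawer (a joint): Drawer opening, m: 0 = home (hard stop), grows towards the robot, 0.15 at most; starts 0.12 to 0.145. Slides with 1 N plus 3 N for each 0.1 m/s and stays where left; a sprung roller detent resists with about 5 N (up to 8 N) from 0.014 to 0.005, then draws the drawer in and holds it at 0. Not pushed past the detent, it springs back to 11 to 14 mm open.
- objective: Microscope objective, steel with a yellow band, 30 mm diameter, 50 mm high, standing on the table; bystander. Origin at the centre of its underside.
- driver: Screwdriver with a red handle, 170 mm long (its x, handle to -x), handle 26 mm thick, lying on the table; bystander. Origin at the middle of its length, at table height.
Things that resemble listed ones, but are neither listed nor needed, are in the scene too. Leave any turquoise look-alike of the green_filter alone.

How it is judged (in metres and radians):
On the way:
1. the green filter lies flat in the nest, let go, with the drawer still open (z of green_filter in the frame of nest between -0.004 and 0.004 m and horizontal distance between green_filter and nest below 0.01 m and angle between green_filter's own z axis and vertical below 0.08 rad and contact force between the fingers and green_filter below 0.1 N and value of joint drawer above 0.05 m), for 0.2 s.
At the end, for the whole second after the job is handed in: Drawer home past its detent (under 3 mm open); green filter at rest flat in the nest (10 mm from its centre, 4 mm in height, 0.3 rad in yaw, 0.08 rad in tilt); amber filter and objective within 20 mm, screwdriver within 30 mm of their starts, objective upright (0.2 rad) (value of joint drawer below 0.003 m and z of green_filter in the frame of nest between -0.004 and 0.004 m and horizontal distance between green_filter and nest below 0.01 m and angle between green_filter's own z axis and vertical below 0.08 rad and angle between the x axis of green_filter and the x axis of nest, either way round below 0.3 rad and linear speed of green_filter below 0.02 m/s and distance of each of amber_filter, objective from where it was at the start of the episode below 0.02 m and angle between objective's own z axis and vertical below 0.2 rad and distance of driver from where it was at the start of the episode below 0.03 m); the robot touches nothing.
It fails at once if the green filter is let go of in the air (more than 15 mm above the nest floor) (height (world z) of green_filter above 0.071 m and contact force between the fingers and green_filter below 0.05 N).
It fails at once if the amber filter is moved by more than 20 mm (distance of amber_filter from where it was at the start of the episode above 0.02 m).
It fails at once if the objective is tipped or moved by more than 20 mm (angle between objective's own z axis and vertical above 0.3 rad or distance of objective from where it was at the start of the episode above 0.02 m).
It fails at once if the screwdriver is moved by more than 30 mm (distance of driver from where it was at the start of the episode above 0.03 m).
It also fails if it takes over 51 s, if anything falls off the work surface, if the arm or the gripper's body presses on something with over 40 N, if the wrist force passes 120 N, or if a joint passes its speed limit or range.

## Working session

There is one attempt and no reset: what is moved stays moved. The work goes in short steps, Python scripts to look and compute and a tool call to move; the robot and the scene stay as the last step left them, time stands still between calls to the robot, and variables do not carry over. Pictures are saved under pics/ and viewed, about 8 in all and at most 12, crops included, and the job is handed in when it is done.

Besides the shell and the picture viewer there is one more tool, called by a JSON object that holds its "op" and its "data". apply_moves: Moves the arm, as the interface text tells. Its arguments: {"type":"object","properties":{"increments":{"type":"array","items":{"type":"object","properties":{"gripper":{"type":"number"},"delta_pos":{"type":"array","items":{"type":"number"}},"dr":{"type":"array","items":{"type":"number"}}}}}},"required":["increments"]}

```bash
mkdir -p pics; ls; cat > h.py <<'E'
import numpy as np, cv2, pickle
from scipy.spatial.transform import Rotation as R
from workcell import ctrl
def shot(n,save=None):
    d=ctrl.get_image(n)
    if save: cv2.imwrite('pics/%s.png'%save,d['img'][:,:,::-1]); pickle.dump(d,open('pics/%s.pkl'%save,'wb'))
    return d
def ray(d,px):
    K=np.array(d['mtx'],float);px=np.atleast_2d(np.array(px,float))
    u=cv2.undistortPoints(px[:,None],K,np.array([d['k1'],0,0,0,0.]))[:,0]
    Rm=R.from_rotvec(np.ravel(d['rvec'])).as_matrix();t=np.ravel(d['tvec'])
    return -Rm.T@t, np.c_[u,np.ones(len(u))]@Rm
def onz(d,px,z):
    c,r=ray(d,px); return c+r*((z-c[2])/r[:,2])[:,None]
def cloud(d,px):
    px=np.atleast_2d(px); c,r=ray(d,px); z=np.array([d['range_z'][int(v),int(u)] for u,v in px]); return c+r*z[:,None]
def st():
    o=ctrl.get_obs(); print({k:np.round(o[k],3).tolist() for k in ('t','ee_pos','orientation','ft_force','width','qpos')}); return o
E
python3 - <<'E'
from h import *
o=st(); print(R.from_rotvec(o['orientation']).as_matrix().round(3))
for n in('top','side','wrist'):
    d=shot(n,n+'0'); print(n,d['k1'],ray(d,[[320,200]]))
E
```

```text
pics
{'t': 0.0, 'ee_pos': [155.554, 604.787, 229.922], 'orientation': [0.197, 1.562, -0.199], 'ft_force': [-0.176, 1.017, 0.178], 'width': 87.882, 'qpos': [1.3, 0.424, 1.631, -0.0, 1.089, -0.019]}
[[-0.     0.249  0.968]
 [-0.001  0.968 -0.249]
 [-1.    -0.001 -0.   ]]
top 0.005383291077117391 (array([527.84432831, -26.91857536, 911.40609093]), array([[ 0.08118564, -0.03038534, -0.99631733]]))
side 0.0015066739807589478 (array([391.50559412, 599.39459741, 884.40995677]), array([[ 0.16089684, -0.60115097, -0.78278231]]))
wrist -0.06202207991512888 (array([ 79.52844233, 625.37426486, 384.49381416]), array([[ 0.28779823, -0.07242633, -0.95497469]]))
```

View pics/top0.png

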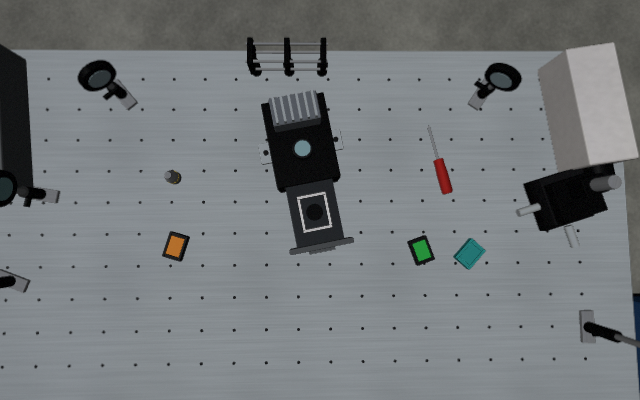

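View pics/side0.png

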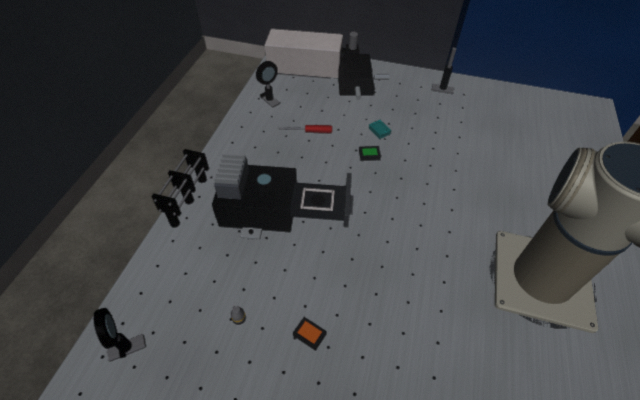

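Top view: green at (421,250) has a black frame and green window. The turquoise look-alike is at (469,253) and amber at (176,246). The nest is at (314,212), the panel at (321,246), the objective at (172,177) and the driver at (441,165). I choose (421,250), which is also (370,153) in the side view.

```bash
cat >> h.py <<'E'
def rect(mask,d,z,roi):
    m=np.zeros_like(mask,np.uint8);x0,y0,x1,y1=roi;m[y0:y1,x0:x1]=mask[y0:y1,x0:x1]
    c=max(cv2.findContours(m,cv2.RETR_EXTERNAL,cv2.CHAIN_APPROX_NONE)[0],key=cv2.contourArea)
    w=onz(d,c[:,0],z)[:,:2].astype(np.float32)
    (cx,cy),s,a=cv2.minAreaRect(w); b=cv2.boxPoints(((cx,cy),s,a)); e=[b[1]-b[0],b[2]-b[1]]; L=max(e,key=np.linalg.norm)
    return np.array([cx,cy]).round(1),np.round(s,1),round(float(np.arctan(L[1]/L[0])),3)
E
python3 - <<'E'
from h import *
for n,rg,rn in(('top',(395,225,445,275),(285,180,345,238)),('side',(352,138,388,168),(296,184,338,214))):
    d=pickle.load(open(f'pics/{n}0.pkl','rb'));h=cv2.cvtColor(d['img'],cv2.COLOR_RGB2HSV)
    g=(h[...,0]>50)&(h[...,0]<75)&(h[...,1]>120)&(h[...,2]>60)
    print(n,'green win',rect(g,d,18,rg)); print('frame',rect(g|(h[...,2]<70),d,18,rg))
    print('nest',rect((h[...,2]>160)&(h[...,1]<60),d,61,rn))
d=pickle.load(open('pics/top0.pkl','rb'))
print('panel top ends',onz(d,[[290,250],[353,239]],92).round(1)); print('unit front',onz(d,[[283,191],[339,180]],96).round(1))
print('driver,obj',onz(d,[[430,126],[448,193],[172,177],[342,132]],20).round(0))
im=cv2.resize(d['img'][170:290,260:500],(800,400),interpolation=2)[:,:,::-1];cv2.imwrite('pics/crop.png',im)
E
```

```text
top green win (array([ 481.9, -290.5]), array([44.5, 32.4]), 0.347)
frame (array([ 480.8, -289.8]), array([63.4, 47.5]), 0.345)
nest (array([567.4, -40.2]), array([72.6, 64.1]), 0.188)
side green win (array([ 479.1, -285.8]), array([43.1, 29.3]), 0.367)
frame (array([ 477.3, -278.9]), array([62.7, 58.4]), 0.287)Traceback (most recent call last):
  File "<stdin>", line 6, in <module>
  File "h.py", line 21, in rect
    c=max(cv2.findContours(m,cv2.RETR_EXTERNAL,cv2.CHAIN_APPROX_NONE)[0],key=cv2.contourArea)
ValueError: max() iterable argument is empty
```

```bash
python3 - <<'E'
from h import *
for n,rn in(('top',(285,180,345,236)),('side',(296,184,338,214))):
    d=pickle.load(open(f'pics/{n}0.pkl','rb'));h=cv2.cvtColor(d['img'],cv2.COLOR_RGB2HSV)
    for t in (110,130,150): 
        try: print(n,t,rect((h[...,2]>t)&(h[...,1]<80),d,61,rn))
        except Exception as e: print(e)
d=pickle.load(open('pics/top0.pkl','rb'))
print('panel top ends',onz(d,[[290,250],[353,239]],92).round(1)); print('unit front',onz(d,[[283,191],[339,180]],96).round(1))
print('driver,obj',onz(d,[[430,126],[448,193],[172,177],[342,132]],20).round(0))
im=cv2.resize(d['img'][170:290,260:500],(800,400),interpolation=2)[:,:,::-1];cv2.imwrite('pics/crop.png',im)
E
```

```text
top 110 (array([571. , -39.6]), array([80.6, 64.9]), 0.193)
top 130 (array([580.5, -95.2]), array([ 22.5, 123.4]), -0.012)
top 150 (array([567.4, -40.2]), array([72.6, 64.1]), 0.188)
side 110 (array([567.7, -35. ]), array([79.7, 65.6]), 0.183)
side 130 (array([547.4,  -9.3]), array([22.8,  2.7]), 0.106)
max() iterable argument is empty
panel top ends [[ 487.9   12.9   92. ]
 [ 510.3 -122.1   92. ]]
unit front [[614.1  27.5  96. ]
 [637.4 -93.1  96. ]]
driver,obj [[ 777. -319.   20.]
 [ 615. -357.   20.]
 [ 656.  291.   20.]
 [ 763. -108.   20.]]
```

View pics/crop.png

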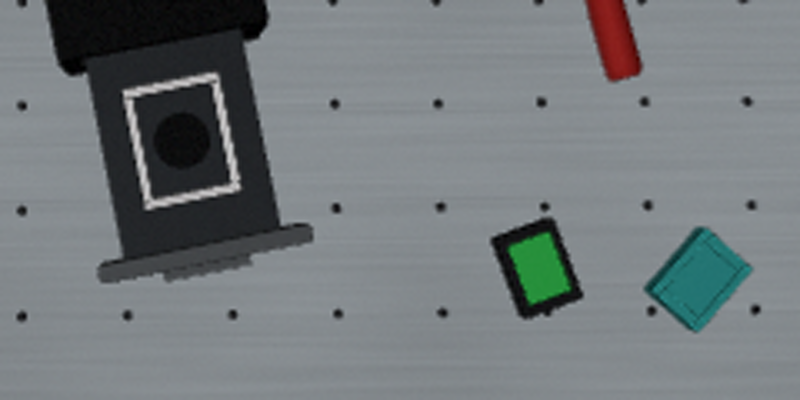

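The crop shows a black-framed green window at crop (538,268) and the all-turquoise look-alike at (698,280). The choice is confirmed, with the filter at about (480,-289), yaw 0.35. The nest is at about (570,-38), yaw 0.19. I'll plan the approach.

```bash
cat >> h.py <<'E'
def plan(p,yaw,n,start=None):
    """yaw = world yaw of tool z; tool x down. prints n rows"""
    if start is None:
        o=ctrl.get_obs(); P=np.array(o['ee_pos']); M=R.from_rotvec(o['orientation'])
    else: P,M=start
    p=np.array(p,float); T=R.from_matrix(np.c_[[0,0,-1],[-np.sin(yaw),np.cos(yaw),0],[np.cos(yaw),np.sin(yaw),0]])
    for i in range(n):
        k=n-i; s=M.inv().apply((p-P)/k)/10; s=np.round(s,2); e=(M.inv()*T).as_rotvec()/k; e=np.round(e,3)
        print('{"gripper":G,"delta_pos":%s,"dr":%s}'%(s.tolist(),e.tolist()))
        P=P+M.apply(s*10); M=M*R.from_rotvec(e)
    print('end',P.round(1)); return P,M
E
python3 - <<'E'
from h import *
s=plan([430,130,230],-1.5,15); plan([455,-298,180],-2.797,15,s)
E
```

```text
{"gripper":G,"delta_pos":[0.0, -2.61, 2.56],"dr":[0.083, 0.0, 0.0]}
{"gripper":G,"delta_pos":[0.0, -2.39, 2.77],"dr":[0.083, 0.0, 0.0]}
{"gripper":G,"delta_pos":[0.0, -2.15, 2.96],"dr":[0.083, 0.0, 0.0]}
{"gripper":G,"delta_pos":[0.0, -1.9, 3.12],"dr":[0.083, 0.0, 0.0]}
{"gripper":G,"delta_pos":[0.01, -1.63, 3.27],"dr":[0.083, 0.0, 0.0]}
{"gripper":G,"delta_pos":[0.0, -1.36, 3.4],"dr":[0.083, 0.0, 0.0]}
{"gripper":G,"delta_pos":[0.01, -1.07, 3.5],"dr":[0.083, 0.0, 0.0]}
{"gripper":G,"delta_pos":[0.0, -0.78, 3.57],"dr":[0.083, 0.0, 0.0]}
{"gripper":G,"delta_pos":[0.01, -0.48, 3.62],"dr":[0.083, 0.0, 0.0]}
{"gripper":G,"delta_pos":[0.0, -0.17, 3.65],"dr":[0.084, 0.0, 0.0]}
{"gripper":G,"delta_pos":[0.01, 0.13, 3.65],"dr":[0.083, 0.0, 0.0]}
{"gripper":G,"delta_pos":[0.0, 0.43, 3.63],"dr":[0.084, 0.0, 0.0]}
{"gripper":G,"delta_pos":[0.01, 0.74, 3.58],"dr":[0.083, 0.0, 0.0]}
{"gripper":G,"delta_pos":[0.0, 1.03, 3.51],"dr":[0.084, 0.001, 0.0]}
{"gripper":G,"delta_pos":[0.0, 1.33, 3.42],"dr":[0.083, 0.0, 0.001]}
end [430. 130. 230.]
{"gripper":G,"delta_pos":[0.33, -0.04, 2.86],"dr":[0.086, 
[... 312 characters left out ...]
os":[0.33, 1.16, 2.61],"dr":[0.087, -0.0, -0.0]}
{"gripper":G,"delta_pos":[0.34, 1.39, 2.5],"dr":[0.086, -0.0, -0.0]}
{"gripper":G,"delta_pos":[0.33, 1.6, 2.37],"dr":[0.087, -0.0, -0.0]}
{"gripper":G,"delta_pos":[0.34, 1.79, 2.22],"dr":[0.086, -0.0, -0.0]}
{"gripper":G,"delta_pos":[0.33, 1.98, 2.06],"dr":[0.087, -0.0, -0.0]}
{"gripper":G,"delta_pos":[0.34, 2.15, 1.88],"dr":[0.086, -0.0, -0.0]}
{"gripper":G,"delta_pos":[0.33, 2.31, 1.69],"dr":[0.087, -0.0, -0.0]}
{"gripper":G,"delta_pos":[0.34, 2.44, 1.49],"dr":[0.086, -0.0, -0.0]}
{"gripper":G,"delta_pos":[0.33, 2.56, 1.27],"dr":[0.087, -0.0, -0.0]}
{"gripper":G,"delta_pos":[0.34, 2.66, 1.04],"dr":[0.086, -0.0, -0.0]}
end [ 455. -298.  180.]
```

{"op": "apply_moves", "data": {"increments": [{"gripper":100,"delta_pos":[0,-2.6,2.55],"dr":[0.083,0,0]},{"gripper":100,"delta_pos":[0,-2.4,2.8],"dr":[0.083,0,0]},{"gripper":100,"delta_pos":[0,-2.15,2.95],"dr":[0.083,0,0]},{"gripper":100,"delta_pos":[0,-1.9,3.1],"dr":[0.083,0,0]},{"gripper":100,"delta_pos":[0,-1.65,3.25],"dr":[0.083,0,0]}]}}

```text
t: 0.57
ee_pos: [247.1, 445.4, 230.4]
orientation: [0.524, 1.506, -0.525]
ft_force: [0.6, 1.0, 1.0]
width: 87.9
```

{"op": "apply_moves", "data": {"increments": [{"gripper":100,"delta_pos":[0,-1.35,3.4],"dr":[0.083,0,0]},{"gripper":100,"delta_pos":[0,-1.05,3.5],"dr":[0.083,0,0]},{"gripper":100,"delta_pos":[0,-0.8,3.55],"dr":[0.083,0,0]},{"gripper":100,"delta_pos":[0,-0.5,3.6],"dr":[0.083,0,0]},{"gripper":100,"delta_pos":[0,-0.15,3.65],"dr":[0.083,0,0]}]}}

```text
t: 0.98
ee_pos: [338.3, 287.4, 230.7]
orientation: [0.845, 1.401, -0.845]
ft_force: [0.7, 0.2, -0.4]
width: 87.7
```

{"op": "apply_moves", "data": {"increments": [{"gripper":100,"delta_pos":[0,0.15,3.65],"dr":[0.083,0,0]},{"gripper":100,"delta_pos":[0,0.45,3.65],"dr":[0.083,0,0]},{"gripper":100,"delta_pos":[0,0.75,3.6],"dr":[0.083,0,0]},{"gripper":100,"delta_pos":[0,1.05,3.5],"dr":[0.083,0,0]},{"gripper":100,"delta_pos":[0,1.35,3.4],"dr":[0.083,0,0]}]}}

```text
t: 1.4
ee_pos: [431.2, 129.3, 230.7]
orientation: [1.158, 1.241, -1.157]
ft_force: [0.7, -0.1, 0.6]
width: 87.8
```

```bash
python3 - <<'E'
from h import *
st(); plan([480,-289,180],-2.797,15)
E
```

```text
{'t': 1.4, 'ee_pos': [431.246, 129.339, 230.74], 'orientation': [1.158, 1.241, -1.157], 'ft_force': [0.668, -0.076, 0.632], 'width': 87.838, 'qpos': [0.265, 0.163, 2.001, 0.0, 0.977, 0.195]}
{"gripper":G,"delta_pos":[0.34, 0.13, 2.8],"dr":[0.086, -0.0, -0.0]}
{"gripper":G,"delta_pos":[0.34, 0.37, 2.78],"dr":[0.086, -0.0, -0.0]}
{"gripper":G,"delta_pos":[0.34, 0.61, 2.74],"dr":[0.086, -0.0, -0.0]}
{"gripper":G,"delta_pos":[0.34, 0.84, 2.68],"dr":[0.087, -0.0, -0.0]}
{"gripper":G,"delta_pos":[0.34, 1.07, 2.6],"dr":[0.086, -0.0, -0.0]}
{"gripper":G,"delta_pos":[0.34, 1.29, 2.49],"dr":[0.087, -0.0, -0.0]}
{"gripper":G,"delta_pos":[0.34, 1.5, 2.37],"dr":[0.086, -0.0, -0.0]}
{"gripper":G,"delta_pos":[0.34, 1.7, 2.24],"dr":[0.087, -0.0, -0.0]}
{"gripper":G,"delta_pos":[0.34, 1.89, 2.08],"dr":[0.086, -0.0, -0.0]}
{"gripper":G,"delta_pos":[0.34, 2.06, 1.91],"dr":[0.087, -0.0, -0.0]}
{"gripper":G,"delta_pos":[0.33, 2.22, 1.72],"dr":[0.086, -0.0, 0.0]}
{"gripper":G,"delta_pos":[0.34, 2.36, 1.53],"dr":[0.087, -0.0, 0.0]}
{"gripper":G,"delta_pos":[0.33, 2.48, 1.32],"dr":[0.086, -0.0, 0.0]}
{"gripper":G,"delta_pos":[0.34, 2.58, 1.1],"dr":[0.087, -0.0, 0.0]}
{"gripper":G,"delta_pos":[0.33, 2.67, 0.86],"dr":[0.086, -0.0, 0.0]}
end [ 480. -289.  180.]
```

{"op": "apply_moves", "data": {"increments": [{"gripper":100,"delta_pos":[0.34,0.15,2.8],"dr":[0.087,0,0]},{"gripper":100,"delta_pos":[0.34,0.35,2.8],"dr":[0.086,0,0]},{"gripper":100,"delta_pos":[0.34,0.6,2.75],"dr":[0.086,0,0]},{"gripper":100,"delta_pos":[0.34,0.85,2.7],"dr":[0.087,0,0]},{"gripper":100,"delta_pos":[0.34,1.05,2.6],"dr":[0.086,0,0]}]}}

```text
t: 1.82
ee_pos: [447.1, -10.1, 213.5]
orientation: [1.471, 1.015, -1.471]
ft_force: [0.5, 0.0, 0.3]
width: 87.8
```

{"op": "apply_moves", "data": {"increments": [{"gripper":100,"delta_pos":[0.34,1.3,2.5],"dr":[0.087,0,0]},{"gripper":100,"delta_pos":[0.34,1.5,2.35],"dr":[0.086,0,0]},{"gripper":100,"delta_pos":[0.34,1.7,2.25],"dr":[0.087,0,0]},{"gripper":100,"delta_pos":[0.34,1.9,2.1],"dr":[0.086,0,0]},{"gripper":100,"delta_pos":[0.34,2.05,1.9],"dr":[0.087,0,0]}]}}

```text
t: 2.23
ee_pos: [463.8, -149.7, 196.4]
orientation: [1.766, 0.722, -1.767]
ft_force: [0.2, 1.1, -0.2]
width: 87.9
```

{"op": "apply_moves", "data": {"increments": [{"gripper":100,"delta_pos":[0.34,2.2,1.7],"dr":[0.086,0,0]},{"gripper":100,"delta_pos":[0.34,2.35,1.55],"dr":[0.087,0,0]},{"gripper":100,"delta_pos":[0.34,2.5,1.3],"dr":[0.086,0,0]},{"gripper":100,"delta_pos":[0.34,2.6,1.1],"dr":[0.087,0,0]},{"gripper":100,"delta_pos":[0.34,2.65,0.85],"dr":[0.086,0,0]}]}}

```text
t: 2.65
ee_pos: [480.7, -288.8, 179.3]
orientation: [2.035, 0.353, -2.035]
ft_force: [-0.1, 0.2, 0.2]
width: 87.9
```

```bash
python3 - <<'E'
from h import *
st();d=shot('wrist','w1');h=cv2.cvtColor(d['img'],cv2.COLOR_RGB2HSV)
g=(h[...,0]>50)&(h[...,0]<75)&(h[...,1]>120)&(h[...,2]>60)
print(rect(g,d,18,(0,0,640,400)))
E
```

```text
{'t': 2.65, 'ee_pos': [480.688, -288.764, 179.287], 'orientation': [2.035, 0.353, -2.035], 'ft_force': [-0.09, 0.2, 0.245], 'width': 87.943, 'qpos': [-0.562, 0.396, 1.812, 0.0, 0.934, 0.665]}
(array([ 483.9, -291.8]), array([43.6, 33.8]), 0.331)
```

View pics/w1.png

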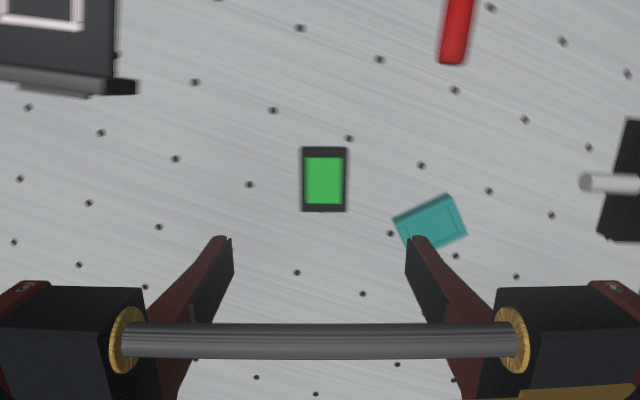

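Wrist view: green at (324,180), turquoise at (430,222) close to the right finger, so I'll narrow the opening to 75 % before descending. Target is (482.5,-290.5), yaw 0.335.

```bash
python3 - <<'E'
from h import *
plan([482.5,-290.5,16],0.335-np.pi,10)
E
```

```text
{"gripper":G,"delta_pos":[1.63, -0.03, -0.01],"dr":[0.0, -0.0, -0.0]}
{"gripper":G,"delta_pos":[1.63, -0.03, -0.01],"dr":[0.0, -0.0, -0.0]}
{"gripper":G,"delta_pos":[1.63, -0.02, -0.02],"dr":[0.0, -0.0, -0.0]}
{"gripper":G,"delta_pos":[1.63, -0.03, -0.01],"dr":[0.0, -0.0, -0.0]}
{"gripper":G,"delta_pos":[1.63, -0.02, -0.02],"dr":[0.0, -0.0, -0.0]}
{"gripper":G,"delta_pos":[1.63, -0.03, -0.01],"dr":[0.0, -0.0, -0.001]}
{"gripper":G,"delta_pos":[1.63, -0.02, -0.02],"dr":[0.0, -0.0, -0.0]}
{"gripper":G,"delta_pos":[1.64, -0.02, -0.01],"dr":[0.001, -0.0, -0.001]}
{"gripper":G,"delta_pos":[1.63, -0.02, -0.02],"dr":[0.0, -0.0, -0.0]}
{"gripper":G,"delta_pos":[1.64, -0.03, -0.01],"dr":[0.001, -0.0, -0.001]}
end [ 482.5 -290.5   16. ]
```

{"op": "apply_moves", "data": {"increments": [{"gripper":75,"delta_pos":[2,-0.05,-0.05],"dr":[0,0,0]},{"gripper":75,"delta_pos":[2,-0.05,-0.05],"dr":[0,0,0]},{"gripper":75,"delta_pos":[2,-0.05,-0.05],"dr":[0,0,0]},{"gripper":75,"delta_pos":[2,-0.05,0],"dr":[0,0,0]},{"gripper":75,"delta_pos":[2,-0.05,0],"dr":[0,0,0]}]}}

```text
t: 3.12
ee_pos: [481.3, -284.3, 78.7]
orientation: [2.032, 0.357, -2.032]
ft_force: [-0.1, -0.2, -0.0]
width: 66.3
```

{"op": "apply_moves", "data": {"increments": [{"gripper":75,"delta_pos":[2,0,0],"dr":[0,0,0]},{"gripper":75,"delta_pos":[1.5,0,0],"dr":[0,0,0]},{"gripper":75,"delta_pos":[1.3,0,0],"dr":[0,0,0]},{"gripper":75,"delta_pos":[1,0,0],"dr":[0,0,0]},{"gripper":75,"delta_pos":[0.53,0,0],"dr":[0,0,0]}]}}

```text
t: 3.53
ee_pos: [481.0, -284.2, 15.2]
orientation: [2.032, 0.358, -2.034]
ft_force: [0.7, -0.9, 0.6]
width: 65.7
```

```bash
python3 - <<'E'
from h import *
st();d=shot('wrist','w2');h=cv2.cvtColor(d['img'],cv2.COLOR_RGB2HSV)
g=(h[...,0]>50)&(h[...,0]<75)&(h[...,1]>120)&(h[...,2]>60)
print(rect(g,d,18,(0,0,640,400)))
E
```

```text
{'t': 3.533, 'ee_pos': [481.014, -284.159, 15.156], 'orientation': [2.032, 0.358, -2.034], 'ft_force': [0.677, -0.878, 0.621], 'width': 65.678, 'qpos': [-0.555, 0.657, 1.873, -0.0, 0.613, 0.668]}
(array([ 484. , -289.5]), array([42.7, 32. ]), 0.344)
```

View pics/w2.png

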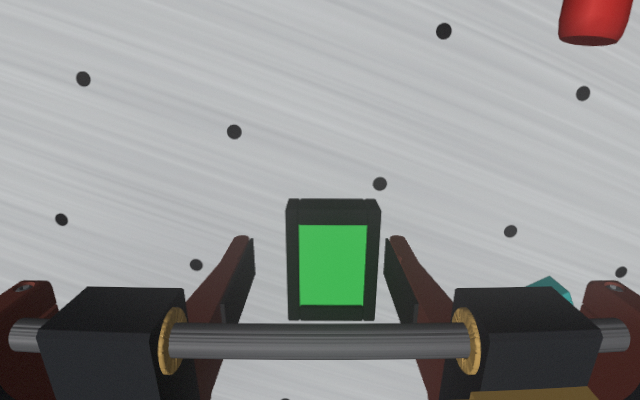

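```bash
python3 - <<'E'
from h import *
st(); plan([483.5,-289.7,16],0.34-np.pi,1)
E
```

```text
{'t': 3.583, 'ee_pos': [480.844, -284.062, 14.85], 'orientation': [2.031, 0.359, -2.034], 'ft_force': [-0.575, 0.383, -0.413], 'width': 66.153, 'qpos': [-0.555, 0.658, 1.873, 0.0, 0.613, 0.668]}
{"gripper":G,"delta_pos":[-0.12, 0.62, -0.06],"dr":[0.008, 0.001, 0.001]}
end [ 483.5 -289.7   16. ]
```

{"op": "apply_moves", "data": {"increments": [{"gripper":75,"delta_pos":[-0.1,0.3,-0.05],"dr":[0.008,0,0]},{"gripper":75,"delta_pos":[0,0.3,0],"dr":[0,0,0]},{"gripper":75,"delta_pos":[0,0,0],"dr":[0,0,0]},{"gripper":40,"delta_pos":[0,0,0],"dr":[0,0,0]},{"gripper":40,"delta_pos":[0,0,0],"dr":[0,0,0]}]}}

```text
t: 4.0
ee_pos: [484.3, -290.3, 18.0]
orientation: [2.038, 0.348, -2.036]
ft_force: [-0.1, -0.3, 0.6]
width: 56.0
```

{"op": "apply_moves", "data": {"increments": [{"gripper":40,"delta_pos":[0,0,0],"dr":[0,0,0]},{"gripper":40,"delta_pos":[0,0,0],"dr":[0,0,0]},{"gripper":30,"delta_pos":[0,0,0],"dr":[0,0,0]},{"gripper":30,"delta_pos":[0,0,0],"dr":[0,0,0]},{"gripper":30,"delta_pos":[0,0,0],"dr":[0,0,0]}]}}

```text
t: 4.42
ee_pos: [484.0, -290.0, 17.6]
orientation: [2.037, 0.349, -2.037]
ft_force: [-0.1, 1.1, 5.1]
width: 43.9
```

{"op": "apply_moves", "data": {"increments": [{"gripper":30,"delta_pos":[-1,0,0],"dr":[0,0,0]},{"gripper":30,"delta_pos":[-2,0,0],"dr":[0,0,0]},{"gripper":30,"delta_pos":[-3,0,0],"dr":[0,0,0]},{"gripper":30,"delta_pos":[-4,0,0],"dr":[0,0,0]},{"gripper":30,"delta_pos":[-2,0,0],"dr":[0,0,0]}]}}

```text
t: 4.83
ee_pos: [485.0, -290.6, 141.2]
orientation: [2.039, 0.347, -2.033]
ft_force: [1.2, -0.3, -0.8]
width: 43.3
```

{"op": "apply_moves", "data": {"increments": [{"gripper":30,"delta_pos":[0,0,0],"dr":[0,0,0]},{"gripper":30,"delta_pos":[0,0,0],"dr":[0,0,0]},{"gripper":30,"delta_pos":[0,0,0],"dr":[0,0,0]},{"gripper":30,"delta_pos":[0,0,0],"dr":[0,0,0]},{"gripper":30,"delta_pos":[0,0,0],"dr":[0,0,0]}]}}

```text
t: 5.25
ee_pos: [483.0, -289.4, 135.8]
orientation: [2.036, 0.352, -2.04]
ft_force: [0.2, 0.7, -0.4]
width: 43.9
```

```bash
python3 - <<'E'
from h import *
o=st();d=shot('wrist','w3');h=cv2.cvtColor(d['img'],cv2.COLOR_RGB2HSV)
g=(h[...,0]>50)&(h[...,0]<75)&(h[...,1]>120)&(h[...,2]>60)
z=o['ee_pos'][2]+2
r=rect(g,d,z,(0,0,640,400));print(r, r[0]-np.array(o['ee_pos'][:2]))
M=R.from_rotvec(o['orientation']); print('tool yaw',np.arctan2(*M.apply([0,0,1])[1::-1]),'off in tool',M.inv().apply(np.r_[r[0]-o['ee_pos'][:2],0]).round(1))
s=plan([560,-41,135],0.187-np.pi,10)
E
```

```text
{'t': 5.25, 'ee_pos': [482.981, -289.417, 135.798], 'orientation': [2.036, 0.352, -2.04], 'ft_force': [0.198, 0.655, -0.355], 'width': 43.933, 'qpos': [-0.561, 0.463, 1.831, -0.0, 0.851, 0.67]}
(array([ 483.7, -289. ]), array([42.4, 31.8]), 0.339) [0.71884341 0.41694653]
tool yaw -2.8018317120740637 off in tool [-0.  -0.2 -0.8]
{"gripper":G,"delta_pos":[0.01, -2.09, -1.55],"dr":[0.015, 0.0, 0.0]}
{"gripper":G,"delta_pos":[0.01, -2.11, -1.52],"dr":[0.015, 0.0, 0.0]}
{"gripper":G,"delta_pos":[0.01, -2.13, -1.49],"dr":[0.015, 0.0, 0.0]}
{"gripper":G,"delta_pos":[0.01, -2.15, -1.46],"dr":[0.015, 0.0, 0.0]}
{"gripper":G,"delta_pos":[0.01, -2.18, -1.42],"dr":[0.015, 0.0, 0.0]}
{"gripper":G,"delta_pos":[0.01, -2.2, -1.39],"dr":[0.016, 0.0, 0.0]}
{"gripper":G,"delta_pos":[0.01, -2.22, -1.36],"dr":[0.015, 0.0, 0.0]}
{"gripper":G,"delta_pos":[0.01, -2.24, -1.32],"dr":[0.016, 0.001, 0.001]}
{"gripper":G,"delta_pos":[0.02, -2.26, -1.29],"dr":[0.015, 0.0, 0.0]}
{"gripper":G,"delta_pos":[0.01, -2.27, -1.26],"dr":[0.016, 0.001, 0.001]}
end [560. -41. 135.]
```

View pics/w3.png

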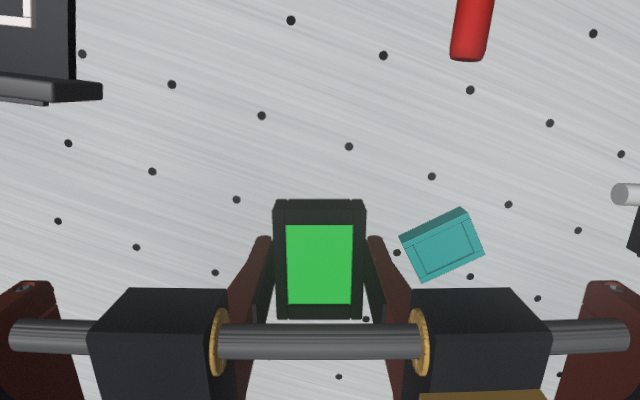

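Grasped: the filter is centred between the fingers at (320,262), width 43.9 mm, TCP offset under 1 mm. Next I go to a viewing spot just before the nest.

```bash
python3 - <<'E'
from h import *
s=plan([500,-52,138],0.187-np.pi,10)
E
```

```text
{"gripper":G,"delta_pos":[-0.02, -2.18, -0.95],"dr":[0.015, 0.0, 0.0]}
{"gripper":G,"delta_pos":[-0.02, -2.2, -0.92],"dr":[0.015, 0.0, 0.0]}
{"gripper":G,"delta_pos":[-0.02, -2.21, -0.88],"dr":[0.015, 0.0, 0.0]}
{"gripper":G,"delta_pos":[-0.02, -2.22, -0.85],"dr":[0.015, 0.0, 0.0]}
{"gripper":G,"delta_pos":[-0.02, -2.24, -0.82],"dr":[0.015, 0.0, 0.0]}
{"gripper":G,"delta_pos":[-0.01, -2.25, -0.78],"dr":[0.016, 0.0, 0.0]}
{"gripper":G,"delta_pos":[-0.02, -2.26, -0.75],"dr":[0.015, 0.0, 0.0]}
{"gripper":G,"delta_pos":[-0.01, -2.27, -0.72],"dr":[0.016, 0.001, 0.001]}
{"gripper":G,"delta_pos":[-0.02, -2.28, -0.68],"dr":[0.015, 0.0, 0.0]}
{"gripper":G,"delta_pos":[-0.02, -2.29, -0.64],"dr":[0.016, 0.001, 0.001]}
end [500. -52. 138.]
```

{"op": "apply_moves", "data": {"increments": [{"gripper":30,"delta_pos":[0,-2.2,-0.95],"dr":[0.015,0,0]},{"gripper":30,"delta_pos":[0,-2.2,-0.9],"dr":[0.015,0,0]},{"gripper":30,"delta_pos":[0,-2.2,-0.9],"dr":[0.015,0,0]},{"gripper":30,"delta_pos":[0,-2.2,-0.85],"dr":[0.015,0,0]},{"gripper":30,"delta_pos":[0,-2.25,-0.8],"dr":[0.015,0,0]}]}}

```text
t: 5.72
ee_pos: [491.7, -170.2, 136.5]
orientation: [2.079, 0.277, -2.082]
ft_force: [0.6, 0.4, -1.7]
width: 43.9
```

{"op": "apply_moves", "data": {"increments": [{"gripper":30,"delta_pos":[0,-2.25,-0.8],"dr":[0.016,0,0]},{"gripper":30,"delta_pos":[0,-2.25,-0.75],"dr":[0.015,0,0]},{"gripper":30,"delta_pos":[0,-2.25,-0.7],"dr":[0.016,0,0]},{"gripper":30,"delta_pos":[0,-2.3,-0.7],"dr":[0.015,0,0]},{"gripper":30,"delta_pos":[0,-2.3,-0.65],"dr":[0.016,0,0]}]}}

```text
t: 6.13
ee_pos: [500.4, -51.3, 136.6]
orientation: [2.122, 0.198, -2.126]
ft_force: [-0.0, -0.8, -0.5]
width: 44.0
```

{"op": "apply_moves", "data": {"increments": [{"gripper":30,"delta_pos":[0,0,0],"dr":[0,0,0]},{"gripper":30,"delta_pos":[0,0,0],"dr":[0,0,0]},{"gripper":30,"delta_pos":[0,0,0],"dr":[0,0,0]},{"gripper":30,"delta_pos":[0,0,0],"dr":[0,0,0]},{"gripper":30,"delta_pos":[0,0,0],"dr":[0,0,0]}]}}

```text
t: 6.55
ee_pos: [500.8, -53.4, 137.2]
orientation: [2.124, 0.198, -2.124]
ft_force: [-0.7, 0.4, -0.4]
width: 43.5
```

```bash
python3 - <<'E'
from h import *
o=st();d=shot('wrist','w4');h=cv2.cvtColor(d['img'],cv2.COLOR_RGB2HSV)
for t in (130,150,170,190):
    try: print(t,rect((h[...,2]>t)&(h[...,1]<70),d,61,(230,0,410,235)))
    except Exception as e: print(e)
print(h[20:200:20,320].tolist())
E
```

```text
{'t': 6.55, 'ee_pos': [500.832, -53.429, 137.209], 'orientation': [2.124, 0.198, -2.124], 'ft_force': [-0.699, 0.367, -0.351], 'width': 43.547, 'qpos': [-0.13, 0.386, 1.961, -0.0, 0.794, 1.255]}
130 (array([572.9, -38.2]), array([81.8, 66.6]), 0.185)
150 (array([572.9, -38.2]), array([81.8, 66.4]), 0.185)
170 (array([572.9, -38.1]), array([81.8, 66.1]), 0.186)
190 (array([572.9, -38.1]), array([81.7, 65.9]), 0.187)
[[110, 20, 76], [0, 1, 254], [115, 20, 75], [150, 6, 40], [0, 6, 46], [165, 11, 47], [120, 7, 78], [0, 1, 253], [113, 13, 78]]
```

View pics/w4.png

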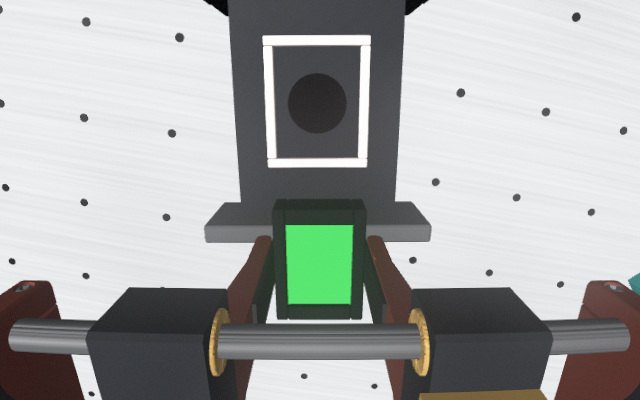

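The nest is fully visible: outer ledge rectangle (263,36)-(370,167), 82x66 mm as specified. That gives the centre (572.9,-38.2), yaw 0.186.

```bash
python3 - <<'E'
from h import *
s=plan([572.2,-38.5,137],0.186-np.pi,5); plan([572.2,-38.5,78],0.186-np.pi,5,s)
E
```

```text
{"gripper":G,"delta_pos":[0.0, -0.03, -1.46],"dr":[-0.0, 0.0, -0.0]}
{"gripper":G,"delta_pos":[0.01, -0.03, -1.46],"dr":[-0.0, 0.0, -0.0]}
{"gripper":G,"delta_pos":[0.0, -0.03, -1.46],"dr":[-0.0, 0.0, -0.0]}
{"gripper":G,"delta_pos":[0.01, -0.03, -1.46],"dr":[-0.0, 0.0, -0.0]}
{"gripper":G,"delta_pos":[0.0, -0.03, -1.45],"dr":[-0.0, 0.0, -0.0]}
end [572.2 -38.5 137. ]
{"gripper":G,"delta_pos":[1.18, 0.0, -0.0],"dr":[-0.0, 0.0, -0.0]}
{"gripper":G,"delta_pos":[1.18, 0.0, -0.0],"dr":[-0.0, 0.0, -0.0]}
{"gripper":G,"delta_pos":[1.18, 0.0, -0.0],"dr":[-0.0, 0.0, -0.0]}
{"gripper":G,"delta_pos":[1.18, 0.0, -0.0],"dr":[-0.0, 0.0, -0.0]}
{"gripper":G,"delta_pos":[1.18, 0.0, -0.0],"dr":[-0.0, 0.0, -0.0]}
end [572.2 -38.5  78. ]
```

{"op": "apply_moves", "data": {"increments": [{"gripper":30,"delta_pos":[0,-0.03,-1.46],"dr":[0,0,0]},{"gripper":30,"delta_pos":[0,-0.03,-1.46],"dr":[0,0,0]},{"gripper":30,"delta_pos":[0,-0.03,-1.46],"dr":[0,0,0]},{"gripper":30,"delta_pos":[0,-0.03,-1.46],"dr":[0,0,0]},{"gripper":30,"delta_pos":[0,-0.03,-1.45],"dr":[0,0,0]}]}}

```text
t: 7.02
ee_pos: [572.9, -38.1, 137.3]
orientation: [2.124, 0.198, -2.124]
ft_force: [0.0, -0.6, -1.1]
width: 43.8
```

{"op": "apply_moves", "data": {"increments": [{"gripper":30,"delta_pos":[2,0,0],"dr":[0,0,0]},{"gripper":30,"delta_pos":[1.9,0,0],"dr":[0,0,0]},{"gripper":30,"delta_pos":[1,0,0],"dr":[0,0,0]},{"gripper":30,"delta_pos":[0,0,0],"dr":[0,0,0]},{"gripper":30,"delta_pos":[0,0,0],"dr":[0,0,0]}]}}

```text
t: 7.43
ee_pos: [571.8, -37.9, 88.0]
orientation: [2.122, 0.199, -2.126]
ft_force: [0.2, 0.7, -0.4]
width: 43.4
```

```bash
python3 - <<'E'
from h import *
o=st(); plan([572.2,-38.5,73.5],0.186-np.pi,5)
d=shot('wrist','w5');h=cv2.cvtColor(d['img'],cv2.COLOR_RGB2HSV)
g=(h[...,0]>50)&(h[...,0]<75)&(h[...,1]>120)&(h[...,2]>60)
print(rect(g,d,o['ee_pos'][2]+1,(0,0,640,400)))
print('nest rim seen',rect((h[...,2]>150)&(h[...,1]<70),d,61,(200,100,440,400)))
E
```

```text
{'t': 7.433, 'ee_pos': [571.783, -37.892, 88.013], 'orientation': [2.122, 0.199, -2.126], 'ft_force': [0.154, 0.711, -0.377], 'width': 43.414, 'qpos': [-0.087, 0.548, 1.828, 0.0, 0.767, 1.298]}
{"gripper":G,"delta_pos":[0.29, 0.01, -0.01],"dr":[0.0, 0.0, 0.0]}
{"gripper":G,"delta_pos":[0.29, 0.01, -0.01],"dr":[0.0, 0.0, 0.0]}
{"gripper":G,"delta_pos":[0.29, 0.02, -0.0],"dr":[0.0, 0.0, 0.0]}
{"gripper":G,"delta_pos":[0.29, 0.01, -0.01],"dr":[0.0, 0.001, 0.0]}
{"gripper":G,"delta_pos":[0.29, 0.02, -0.0],"dr":[0.0, 0.0, 0.0]}
end [572.2 -38.5  73.5]
(array([571.8, -37.6]), array([43.2, 32.1]), 0.183)
nest rim seen (array([576.2,  21. ]), array([89.9, 17.7]), 0.084)
```

View pics/w5.png

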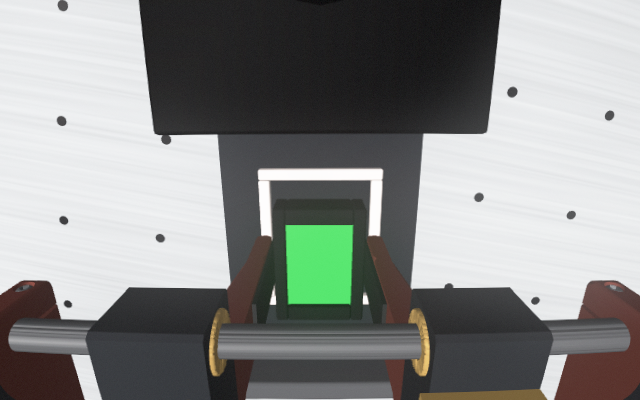

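The nest rim spans (258..382, row 170) and the filter is centred on it at column 320. Lowering.

{"op": "apply_moves", "data": {"increments": [{"gripper":30,"delta_pos":[0.5,0.03,-0.05],"dr":[0,0,0]},{"gripper":30,"delta_pos":[0.5,0,-0.05],"dr":[0,0,0]},{"gripper":30,"delta_pos":[0.35,0,0],"dr":[0,0,0]},{"gripper":30,"delta_pos":[0,0,0],"dr":[0,0,0]},{"gripper":30,"delta_pos":[0,0,0],"dr":[0,0,0]}]}}

```text
t: 7.9
ee_pos: [573.2, -37.6, 74.7]
orientation: [2.123, 0.199, -2.124]
ft_force: [1.0, 0.4, -0.5]
width: 43.7
```

{"op": "apply_moves", "data": {"increments": [{"gripper":30,"delta_pos":[0.05,0,0],"dr":[0,0,0]},{"gripper":30,"delta_pos":[0.05,0,0],"dr":[0,0,0]},{"gripper":30,"delta_pos":[0,0,0],"dr":[0,0,0]},{"gripper":30,"delta_pos":[0,0,0],"dr":[0,0,0]},{"gripper":30,"delta_pos":[0,0,0],"dr":[0,0,0]}]}}

```text
t: 8.32
ee_pos: [573.3, -37.6, 73.9]
orientation: [2.123, 0.199, -2.123]
ft_force: [1.1, -0.4, -0.9]
width: 43.7
```

{"op": "apply_moves", "data": {"increments": [{"gripper":30,"delta_pos":[0.05,0,0],"dr":[0,0,0]},{"gripper":30,"delta_pos":[0.05,0,0],"dr":[0,0,0]},{"gripper":30,"delta_pos":[0,0,0],"dr":[0,0,0]},{"gripper":30,"delta_pos":[0,0,0],"dr":[0,0,0]},{"gripper":30,"delta_pos":[0,0,0],"dr":[0,0,0]}]}}

```text
t: 8.73
ee_pos: [573.9, -37.5, 73.6]
orientation: [2.125, 0.199, -2.122]
ft_force: [-0.2, 0.9, 6.1]
width: 43.9
```

Contact at 6 N, so the filter is down. Release, settle, then rise.

{"op": "apply_moves", "data": {"increments": [{"gripper":60,"delta_pos":[0,0,0],"dr":[0,0,0]},{"gripper":60,"delta_pos":[0,0,0],"dr":[0,0,0]},{"gripper":60,"delta_pos":[0,0,0],"dr":[0,0,0]},{"gripper":60,"delta_pos":[0,0,0],"dr":[0,0,0]},{"gripper":60,"delta_pos":[0,0,0],"dr":[0,0,0]}]}}

```text
t: 9.15
ee_pos: [573.2, -37.6, 72.7]
orientation: [2.123, 0.199, -2.124]
ft_force: [-0.1, -0.5, 0.3]
width: 52.5
```

{"op": "apply_moves", "data": {"increments": [{"gripper":60,"delta_pos":[-0.5,0,0],"dr":[0,0,0]},{"gripper":60,"delta_pos":[-1.5,0,0],"dr":[0,0,0]},{"gripper":60,"delta_pos":[-2.5,0,0],"dr":[0,0,0]},{"gripper":60,"delta_pos":[-2,0,0],"dr":[0,0,0]},{"gripper":60,"delta_pos":[0,0,0],"dr":[0,0,0]}]}}

```text
t: 9.57
ee_pos: [575.8, -37.8, 141.9]
orientation: [2.13, 0.198, -2.116]
ft_force: [1.5, -0.5, 0.4]
width: 52.2
```

{"op": "apply_moves", "data": {"increments": [{"gripper":0,"delta_pos":[0,0,2.5],"dr":[0,0,0]},{"gripper":0,"delta_pos":[0,0,2.5],"dr":[0,0,0]},{"gripper":0,"delta_pos":[0,0,2],"dr":[0,0,0]},{"gripper":0,"delta_pos":[0,0,0],"dr":[0,0,0]},{"gripper":0,"delta_pos":[0,0,0],"dr":[0,0,0]}]}}

```text
t: 9.98
ee_pos: [504.1, -50.7, 137.8]
orientation: [2.124, 0.198, -2.124]
ft_force: [0.3, 0.7, 0.2]
width: 22.8
```

```bash
python3 - <<'E'
from h import *
o=st();d=shot('wrist','w6');h=cv2.cvtColor(d['img'],cv2.COLOR_RGB2HSV)
g=(h[...,0]>50)&(h[...,0]<75)&(h[...,1]>120)&(h[...,2]>60)
print(rect(g,d,74,(0,0,640,400)))
print('nest',rect((h[...,2]>150)&(h[...,1]<70),d,61,(230,0,410,235)))
d=shot('top','t6');h=cv2.cvtColor(d['img'],cv2.COLOR_RGB2HSV)
E
```

```text
{'t': 9.983, 'ee_pos': [504.121, -50.732, 137.768], 'orientation': [2.124, 0.198, -2.124], 'ft_force': [0.273, 0.736, 0.16], 'width': 22.791, 'qpos': [-0.124, 0.389, 1.955, 0.0, 0.798, 1.261]}
(array([573.5, -37.4]), array([44.2, 32.4]), 0.185)
nest (array([573.7, -38. ]), array([81.8, 66.1]), 0.186)
```

View pics/w6.png

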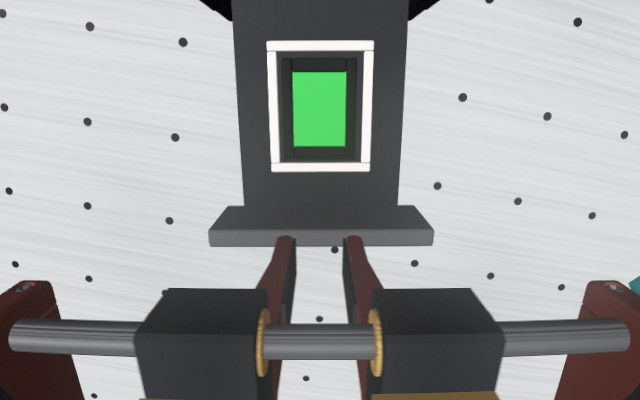

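The filter lies centred in the nest: filter (573.5,-37.4), nest (573.7,-38.0), yaws 0.185 and 0.186. The panel face is about 82 mm before the nest, at (493,-53). I back off, descend with the fingers shut, and push.

{"op": "apply_moves", "data": {"increments": [{"gripper":0,"delta_pos":[0,0,2],"dr":[0,0,0]},{"gripper":0,"delta_pos":[0,0.1,2],"dr":[0,0,0]},{"gripper":0,"delta_pos":[0,0,1],"dr":[0,0,0]},{"gripper":0,"delta_pos":[0,0,0],"dr":[0,0,0]},{"gripper":0,"delta_pos":[0,0,0],"dr":[0,0,0]}]}}

```text
t: 10.5
ee_pos: [456.7, -61.0, 138.1]
orientation: [2.125, 0.198, -2.122]
ft_force: [0.1, 0.3, -0.5]
width: 0.3
```

{"op": "apply_moves", "data": {"increments": [{"gripper":0,"delta_pos":[2,0,0],"dr":[0,0,0]},{"gripper":0,"delta_pos":[2,0,0],"dr":[0,0,0]},{"gripper":0,"delta_pos":[2,0,0],"dr":[0,0,0]},{"gripper":0,"delta_pos":[0.5,0,0],"dr":[0,0,0]},{"gripper":0,"delta_pos":[0,0,0],"dr":[0,0,0]}]}}

```text
t: 10.92
ee_pos: [455.9, -60.7, 71.7]
orientation: [2.121, 0.2, -2.126]
ft_force: [-0.8, -0.3, 0.6]
width: 0.5
```

{"op": "apply_moves", "data": {"increments": [{"gripper":0,"delta_pos":[0,0,-0.6],"dr":[0,0,0]},{"gripper":0,"delta_pos":[0,0,-0.6],"dr":[0,0,0]},{"gripper":0,"delta_pos":[0,0,-0.6],"dr":[0,0,0]},{"gripper":0,"delta_pos":[0,0,-0.6],"dr":[0,0,0]},{"gripper":0,"delta_pos":[0,0,-0.6],"dr":[0,0,0]}]}}

```text
t: 11.33
ee_pos: [485.7, -55.2, 73.5]
orientation: [2.123, 0.199, -2.123]
ft_force: [-2.3, -1.3, 1.7]
width: 0.5
```

```bash
python3 - <<'E'
from h import *
o=st(); u=np.array([.9827,.185]); p=o['ee_pos'][:2]-np.array([493.1,-53.2]); print('along',p@u,'lateral',p@[-u[1],u[0]])
E
```

```text
{'t': 11.333, 'ee_pos': [485.731, -55.243, 73.514], 'orientation': [2.123, 0.199, -2.123], 'ft_force': [-2.334, -1.342, 1.714], 'width': 0.547, 'qpos': [-0.137, 0.484, 2.019, -0.0, 0.638, 1.247]}
along -7.619214909688138 lateral -0.6446923089465864
```

{"op": "apply_moves", "data": {"increments": [{"gripper":0,"delta_pos":[0,0,-0.7],"dr":[0,0,0]},{"gripper":0,"delta_pos":[0,0,-0.8],"dr":[0,0,0]},{"gripper":0,"delta_pos":[0,0,-0.8],"dr":[0,0,0]},{"gripper":0,"delta_pos":[0,0,-0.8],"dr":[0,0,0]},{"gripper":0,"delta_pos":[0,0,-0.8],"dr":[0,0,0]}]}}

```text
t: 11.75
ee_pos: [523.9, -47.8, 72.8]
orientation: [2.123, 0.199, -2.124]
ft_force: [-4.5, 0.8, 3.4]
width: 0.4
```

{"op": "apply_moves", "data": {"increments": [{"gripper":0,"delta_pos":[0,0,-0.8],"dr":[0,0,0]},{"gripper":0,"delta_pos":[0,0,-0.8],"dr":[0,0,0]},{"gripper":0,"delta_pos":[0,0,-0.8],"dr":[0,0,0]},{"gripper":0,"delta_pos":[0,0,-0.8],"dr":[0,0,0]},{"gripper":0,"delta_pos":[0,0,-0.8],"dr":[0,0,0]}]}}

```text
t: 12.17
ee_pos: [563.3, -40.3, 72.7]
orientation: [2.123, 0.199, -2.124]
ft_force: [-5.0, 2.1, 2.5]
width: 0.4
```

{"op": "apply_moves", "data": {"increments": [{"gripper":0,"delta_pos":[0,0,-0.7],"dr":[0,0,0]},{"gripper":0,"delta_pos":[0,0,-0.6],"dr":[0,0,0]},{"gripper":0,"delta_pos":[0,0,-0.5],"dr":[0,0,0]},{"gripper":0,"delta_pos":[0,0,-0.4],"dr":[0,0,0]},{"gripper":0,"delta_pos":[0,0,-0.3],"dr":[0,0,0]}]}}

```text
t: 12.58
ee_pos: [588.0, -36.0, 72.8]
orientation: [2.124, 0.199, -2.123]
ft_force: [-1.6, 1.1, -0.7]
width: 0.3
```

{"op": "apply_moves", "data": {"increments": [{"gripper":0,"delta_pos":[0,0,-0.3],"dr":[0,0,0]},{"gripper":0,"delta_pos":[0,0,-0.3],"dr":[0,0,0]},{"gripper":0,"delta_pos":[0,0,-0.2],"dr":[0,0,0]},{"gripper":0,"delta_pos":[0,0,-0.2],"dr":[0,0,0]},{"gripper":0,"delta_pos":[0,0,-0.2],"dr":[0,0,0]}]}}

```text
t: 13.0
ee_pos: [598.8, -33.9, 72.9]
orientation: [2.122, 0.199, -2.124]
ft_force: [-5.2, -1.2, 2.1]
width: 0.2
```

{"op": "apply_moves", "data": {"increments": [{"gripper":0,"delta_pos":[0,0,-0.2],"dr":[0,0,0]},{"gripper":0,"delta_pos":[0,0,-0.2],"dr":[0,0,0]},{"gripper":0,"delta_pos":[0,0,-0.1],"dr":[0,0,0]},{"gripper":0,"delta_pos":[0,0,-0.1],"dr":[0,0,0]},{"gripper":0,"delta_pos":[0,0,-0.1],"dr":[0,0,0]}]}}

```text
t: 13.42
ee_pos: [606.3, -32.5, 72.9]
orientation: [2.124, 0.199, -2.123]
ft_force: [-0.8, -0.2, -1.2]
width: 0.6
```

{"op": "apply_moves", "data": {"increments": [{"gripper":0,"delta_pos":[0,0,-0.1],"dr":[0,0,0]},{"gripper":0,"delta_pos":[0,0,-0.1],"dr":[0,0,0]},{"gripper":0,"delta_pos":[0,0,-0.1],"dr":[0,0,0]},{"gripper":0,"delta_pos":[0,0,-0.1],"dr":[0,0,0]},{"gripper":0,"delta_pos":[0,0,0],"dr":[0,0,0]}]}}

```text
t: 13.83
ee_pos: [610.6, -31.7, 73.2]
orientation: [2.125, 0.199, -2.122]
ft_force: [0.1, -0.3, 0.2]
width: 0.3
```

{"op": "apply_moves", "data": {"increments": [{"gripper":0,"delta_pos":[0,0,-0.1],"dr":[0,0,0]},{"gripper":0,"delta_pos":[0,0,-0.1],"dr":[0,0,0]},{"gripper":0,"delta_pos":[0,0,-0.1],"dr":[0,0,0]},{"gripper":0,"delta_pos":[0,0,0],"dr":[0,0,0]},{"gripper":0,"delta_pos":[0,0,0],"dr":[0,0,0]}]}}

```text
t: 14.25
ee_pos: [610.9, -31.4, 72.7]
orientation: [2.119, 0.199, -2.128]
ft_force: [-6.5, -2.9, 5.2]
width: 0.2
```

Firm stop at x≈611, since the arm no longer advances and the force is rising. I retreat and check.

{"op": "apply_moves", "data": {"increments": [{"gripper":0,"delta_pos":[0,0,0.5],"dr":[0,0,0]},{"gripper":0,"delta_pos":[0,0,1.5],"dr":[0,0,0]},{"gripper":0,"delta_pos":[0,0,3],"dr":[0,0,0]},{"gripper":0,"delta_pos":[-1,0,3],"dr":[0,0,0]},{"gripper":0,"delta_pos":[-3,0,2],"dr":[0,0,0]}]}}

```text
t: 14.67
ee_pos: [509.3, -49.5, 109.8]
orientation: [2.116, 0.201, -2.133]
ft_force: [-0.4, 0.5, -0.0]
width: 0.8
```

{"op": "apply_moves", "data": {"increments": [{"gripper":0,"delta_pos":[-3,0,2],"dr":[0,0,0]},{"gripper":0,"delta_pos":[-2,0,1],"dr":[0,0,0]},{"gripper":0,"delta_pos":[0,0,0],"dr":[0,0,0]},{"gripper":0,"delta_pos":[0,0,0],"dr":[0,0,0]},{"gripper":0,"delta_pos":[0,0,0],"dr":[0,0,0]}]}}

```text
t: 15.08
ee_pos: [485.5, -55.3, 162.6]
orientation: [2.124, 0.199, -2.123]
ft_force: [0.0, -0.0, -0.9]
width: 0.3
```

```bash
python3 - <<'E'
from h import *
st();w=shot('wrist','w7')['img'];s=shot('side','s7')['img'];t=shot('top','t7')['img']
cv2.imwrite('pics/fin.png',np.vstack([cv2.resize(w[:,120:520],(400,400)),])[:, :, ::-1])
im=np.hstack([cv2.resize(w,(400,250)),cv2.resize(s[140:240,200:360],(400,250))])
im=np.vstack([im,cv2.resize(t[80:280,120:520],(800,350))[:, :]]);cv2.imwrite('pics/fin.png',im[:,:,::-1])
E
```

```text
{'t': 15.083, 'ee_pos': [485.513, -55.284, 162.571], 'orientation': [2.124, 0.199, -2.123], 'ft_force': [0.05, -0.045, -0.875], 'width': 0.267, 'qpos': [-0.138, 0.325, 1.979, 0.0, 0.837, 1.246]}
```

View pics/fin.png

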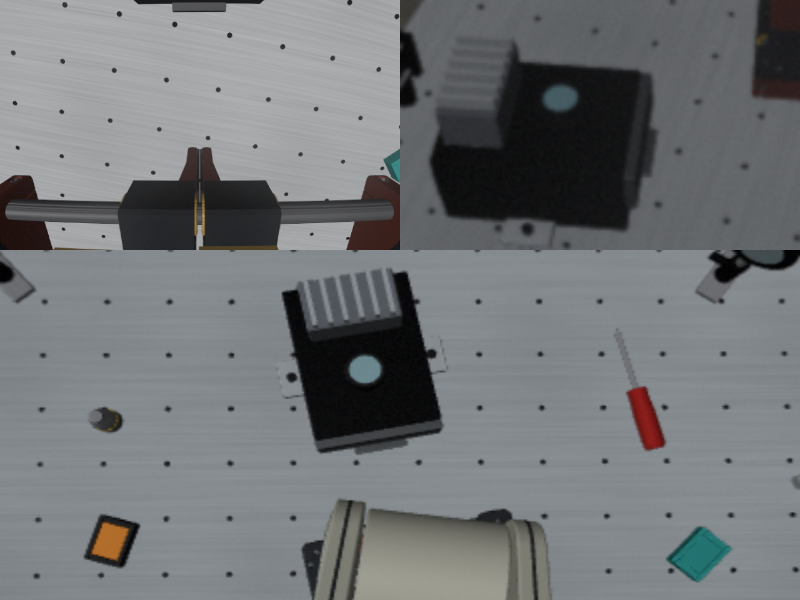

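Final composite: the panel is flush on the lamp unit in the top view (about (380,435)) and the side view (about (640,140)), with no visible gap. Amber, objective, driver and turquoise look unmoved, and the arm is clear.

```bash
python3 -c "from workcell import ctrl; print(ctrl.close_job())"
```

```text
the job is handed in; nothing more can be done
None
```

The green filter is in the nest and the drawer is pushed home. I handed the job in at about 15 s of robot time; no verdict was reported.

- **Placing:** I lowered the filter until it touched the nest floor (6 N), then let go. The wrist camera then put it within about 1 mm of the nest centre, with yaws of 0.185 and 0.186 rad.
- **Closing:** I pushed on the front panel with the fingers shut. The force rose to about 5 N at the detent and then fell to about zero. The drawer then met a firm stop (6–7 N and no further advance).
- **Final check:** The last top and side pictures show the panel flush with no visible gap, and the arm clear of everything. The amber filter, objective, screwdriver and turquoise look-alike look unmoved by eye; I did not measure them. The filter was hidden once the drawer was shut, so I could not check its position again.
- **Disagreements:** Position estimates of the filter and nest from different cameras differed by 3–7 mm, so I used the close wrist views. On the first descent the tool was about 6 mm off to one side, because I planned it from a reading taken while the arm was still moving. I corrected this before gripping.

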